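# Press the pouring nozzle onto the open paint bottle

## Task

One of the three paint bottles in the wooden rack has been left open, with its tapered neck bare. Take the loose wide nozzle (the ribbed skirt with a spout on top, not the flat cap and not the slim nozzle) and press it straight down onto that bare neck until it is fully home against the bottle's shoulder and stays on by itself. Leave the loose flat cap and the slim nozzle where they are.

Things in the scene. Friction and masses are not known exactly. Their poses are not given: they have to be found in the camera images.
- nozzle_mid (a point): Centre (32 mm above rim and table) of the loose wide nozzle, standing upright: grey ribbed skirt, diameter 40 mm, 42 mm high, narrowing above to a spout; 64 mm high in all, 25 to 50 g. z: up its axis. Grip the skirt 20 to 35 mm above the rim, any yaw. Below it has a tapered hole, 28 mm wide at the rim, 13 mm at 38 mm depth.
- seat (a point): Middle of the open bottle's shoulder (105 mm above table; z up), foot of its bare white conical neck: 34 mm wide here, 24 mm at 26 mm up, blunt tip at 34 mm. A nozzle laid on stops 14 mm too high; pushing on takes up to 10-18 N, then a hard stop; friction holds it. Home: nozzle_mid 32 mm above here. Others, 120 mm off in a fixed rack about along y, wear closures 40 mm wide, up to 169 mm high.
- cap_mid (a point): Centre, half-way up, of the loose flat cap (leave alone), standing on the table: the same grey ribbed skirt 40 mm in diameter but flat on top, 46 mm high; the point is 23 mm above the table.
- slim_mid (a point): Centre, half-way up, of the loose slim nozzle (leave alone), standing on the table: grey, smooth, 24 mm in diameter, 64 mm high with its spout; the point is 32 mm above the table.
Mind the look-alikes: they are no part of the job. Leave any orange or pink look-alike of the part that bears nozzle_mid alone.

How it is judged:
By the outcome, as a careful person would: the job done as asked, in the order asked, and still so for the second after the job is handed in, with the robot touching nothing.
It also fails if it takes over 42 s, if anything falls off the work surface, if the arm or the gripper's body presses on something with over 40 N, if the wrist force passes 120 N, or if a joint passes its speed limit or range.

## Robot

A 7-joint arm with a two-finger parallel gripper is mounted at the origin on the work surface. World frame = base frame: x ahead of the robot, y to its left, z up, the work surface at z = 0. Lengths are in m, angles in rad, forces in N, time in s.
With the tool pointing down it reaches from about 0.425 to 0.95 m from the base axis. Payload 4.7 kg.
Tool frame: the origin (TCP) lies midway between the tips of the shut fingers; the grasp point (between the pads) lies 19 mm behind it (env.grip_depth is the z of the grasp point in the tool frame, in m); z points along the fingers, y is the line along which they close (so a half turn about z gives the same grasp; the last joint's range is limited). The gripper opens to 85 mm and grips with 20 to 120 N. Pads are 22 mm wide; open, the fingers measure 114 mm over their backs; the gripper's body (76 mm by 85 mm) begins 54 mm behind the grasp point. The pads swing forward as they close: fully open they stand 13 mm farther back than shut.
Start: joints at [1.139, 0.469, -0.049, 1.532, 0.024, 1.141, -0.082], TCP at [0.265, -0.621, 0.231] pointing down, gripper open.
Joint ranges: [-2.59, 2.59], [-0.33, 1.99], [-1.39, 1.29], [0.1, 2.45], [-1.04, 4.18], [0.21, 1.99], [-2.66, 2.66]. Speed limits (rad/s): [2.57, 2.57, 3.14, 3.14, 3.14, 3.14, 3.14].

## Interface

Orientations are given as a rotation vector (axis times angle).
In Python, from workcell import env, optics gives the robot as it stands.
- The arm moves only by the tool step_arm, never from a script. Its argument "deltas" is a list of rows, each a list of 3 entries, a list of its own where there are three numbers: the finger opening in mm, from 0 to 85.4, then the shift along the tool's x, y, z in mm, then the turn, a rotation vector about the tool's x, y, z in rad. In form: [[grip, [tx, ty, tz], [ax, ay, az]], ...]. A call has 1 to 20 rows; each row is the pose to reach, as a shift and turn from the pose commanded when the call began, along the tool's axes at that moment; what a row does not reach only later rows make up. A row lasts 1/10 s, in which the tool goes at most 50 mm and 8.59 degrees, less where a joint would pass 70% of its speed; a pose out of reach is approached as far as the arm can. A call with a gripper value outside its range is refused whole. The fingers move at their own pace and stop on an object; the grip force is fixed at half the most. Time passes only in rows, so rows that repeat a pose let the fingers close. It gives the time, the measured TCP pose, the force, the opening and the grip force at its end, in the units of the state.
- env.get_state(): the state, without advancing time (a new reading comes with each control period).
- optics.camera(name): name is "scene" or "top" or "wrist"; returns a dict with "img" (400x640x3 uint8, red, green, blue), "intrinsics" (3x3 intrinsics, pixels), "position" and "rotation" of the camera in the world. Camera axes: x right, y up, looking along -z (the intrinsics and any distortion apply to the point x, -y, -z); pixel columns grow to the right and rows downward; lengths in m; the calibration is good to about 2 mm. A picture is of the moment at which its call begins. There is no depth.
- env.hand_in(): hands the job in; it is judged then, once.
Trained networks look in the newest picture that a camera, given by its name, has taken for a name from the list of things; names that differ only in an ending like _2 or _b are one class to them, and where a whole thing is asked for, a point or a joint stands for the part that bears it (a point fixed in the world has none). Each returns a list of dicts, best first, with "confidence" (0 to 1); they miss things now and then, are a little off and sometimes report something else, mostly with a low value. They report only what shows in the picture. A call takes as long as a camera call. They do not tell look-alikes from the thing itself.
- optics.look_for(thing, camera): "position" ([column, row] in pixels, amid what is visible of it).
- optics.masks_of(thing, camera): "pixels" (400x640 bool, what is visible of it) and "position" ([column, row] in pixels, amid what is visible of it).
- optics.landmark_of(thing, camera): "position" ([column, row] in pixels: a listed point, or the origin of a listed thing).
The state is a dict: "time_s": time; "joint_positions": joint angles; "qd": joint speeds; "effort": joint torques, N m; "position": TCP position; "orientation": TCP orientation; "force": force on the tool from outside, world axes, zero at the start; "wrist_torque": the same for the moment, N m; "opening": finger opening in m; "grip_force": force on a finger pad.
Only numpy, scipy, OpenCV 4.12 (cv2) and the standard library are available. Lean on these libraries where they do the work, as an engineer would, in place of code of your own. Each camera call takes 0.05 s, during which the arm holds its last target. There are 200 camera calls.

## Working session

There is one attempt and no reset: what is moved stays moved. The work goes in short steps, Python scripts to look and compute and a tool call to move; the robot and the scene stay as the last step left them, time stands still between calls to the robot, and variables do not carry over. Pictures are saved under pics/ and viewed, at most 10 in all, crops included, and the job is handed in when it is done.

Besides the shell and the picture viewer there is one more tool, called as a command line: name --argument value ..., lists and objects as JSON in quotes. step_arm: Moves the arm, as the interface text tells. Its arguments: {"type":"object","properties":{"deltas":{"type":"array","items":{"type":"array"}}},"required":["deltas"]}

```bash
mkdir -p pics; cat > h.py <<'E'
import numpy as np, cv2
from scipy.spatial.transform import Rotation as R
from workcell import env, optics
def ray(c,p):
    K=np.array(c["intrinsics"]);v=np.linalg.inv(K)@[p[0],p[1],1.]
    return np.array(c["position"]),np.array(c["rotation"])@[v[0],-v[1],-v[2]]
def onz(c,p,z):
    o,d=ray(c,p);return o+d*(z-o[2])/d[2]
def proj(c,X):
    v=np.array(c["rotation"]).T@(np.array(X)-c["position"]);q=np.array(c["intrinsics"])@[v[0],-v[1],-v[2]];return q[:2]/q[2]
def tri(obs):
    A=np.zeros((3,3));b=np.zeros(3)
    for c,p in obs:
        o,d=ray(c,p);d=d/np.linalg.norm(d);M=np.eye(3)-np.outer(d,d);A+=M;b+=M@o
    return np.linalg.solve(A,b)
def save(c,n): cv2.imwrite("pics/"+n,c["img"][:,:,::-1])
E
python3 - <<'E'
from h import *
Z=dict(nozzle_mid=.032,seat=.105,cap_mid=.023,slim_mid=.032)
ims=[]
for n in("scene","top","wrist"):
    c=optics.camera(n);save(c,n+".png");print(n,[k for k in c],np.round(c["position"],3))
    for t in Z:
        for r in optics.landmark_of(t,n)[:4]:print(t,np.round(r["position"],1),round(r["confidence"],2),np.round(onz(c,r["position"],Z[t]),4))
s=env.get_state();print(s["position"],s["orientation"],s["time_s"],env.grip_depth, R.from_rotvec(s["orientation"]).as_matrix().round(3))
E
```

```text
scene ['img', 'intrinsics', 'position', 'rotation'] [1.052 0.167 0.533]Traceback (most recent call last):
  File "<stdin>", line 7, in <module>
  File "h.py", line 8, in onz
    o,d=ray(c,p);return o+d*(z-o[2])/d[2]
                                     ~^^^
IndexError: invalid index to scalar variable.
```

View pics/scene.png

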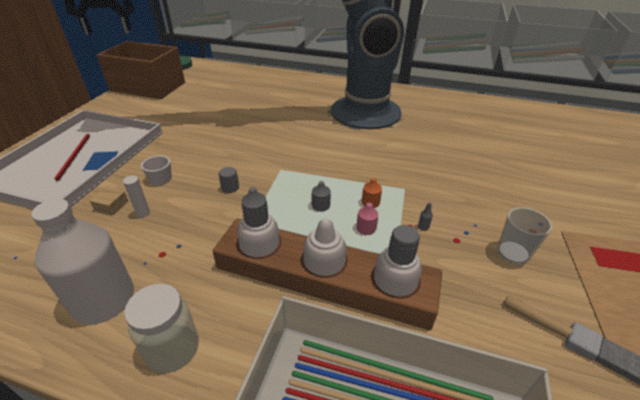

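The scene view shows the loose grey wide nozzle at (321,197), flat cap at (229,180) and slim nozzle at (426,217). The orange look-alike is at (372,192) and the pink one at (368,219). The bare neck is on the middle bottle, at (325,235).

```bash
sed -i 's/np.array(c\["rotation"\])/rot(c)/' h.py; cat >> h.py <<'E'
def rot(c):
    r=np.array(c["rotation"],float)
    return r if r.shape==(3,3) else R.from_rotvec(r).as_matrix() if r.shape==(3,) else R.from_quat(r).as_matrix()
E
python3 - <<'E'
from h import *
Z=dict(nozzle_mid=.032,seat=.105,cap_mid=.023,slim_mid=.032)
for n in("scene","top","wrist"):
    c=optics.camera(n)
    if n!="scene": save(c,n+".png")
    print(n,c["rotation"],np.round(c["position"],3))
    for t in Z:
        for r in optics.landmark_of(t,n)[:4]:print(t,np.round(r["position"],1),round(r["confidence"],2),np.round(onz(c,r["position"],Z[t]),4))
s=env.get_state();print(s["position"],s["orientation"],s["time_s"],env.grip_depth, R.from_rotvec(s["orientation"]).as_matrix().round(3))
E
```

```text
scene [0.59439076 0.80790661 1.74666206] [1.052 0.167 0.533]
nozzle_mid [319.6 194. ] 0.88 [ 0.4621 -0.0055  0.032 ]
nozzle_mid [372.  190.5] 0.7 [0.4165 0.097  0.032 ]
nozzle_mid [367.7 215. ] 0.69 [0.4955 0.1037 0.032 ]
seat [326.1 238.6] 0.69 [0.6511 0.0616 0.105 ]
cap_mid [230.5 180.1] 0.79 [ 0.4659 -0.2124  0.023 ]
slim_mid [427.4 215.6] 0.51 [0.4611 0.2158 0.032 ]
top [ 0.04182261 -0.09543479 -1.55900664] [0.467 0.009 0.936]
nozzle_mid [260.9 223.5] 0.84 [0.4961 0.1034 0.032 ]
nozzle_mid [263.4 260.4] 0.77 [0.4173 0.0964 0.032 ]
seat [280.7 149.5] 0.9 [0.6429 0.0592 0.105 ]
cap_mid [407.3 240.4] 0.83 [ 0.4626 -0.2162  0.023 ]
slim_mid [207.2 235.5] 0.4 [0.4693 0.2172 0.032 ]
wrist [-0.23239654  0.15378972 -1.15978564] [ 0.325 -0.596  0.374]
[ 0.26464166 -0.62098915  0.23136838] [3.07797873e+00 6.28378719e-01 1.05987916e-04] 0.85 -0.0187 [[ 0.92   0.392  0.   ]
 [ 0.392 -0.92  -0.   ]
 [ 0.     0.    -1.   ]]
```

View pics/top.png

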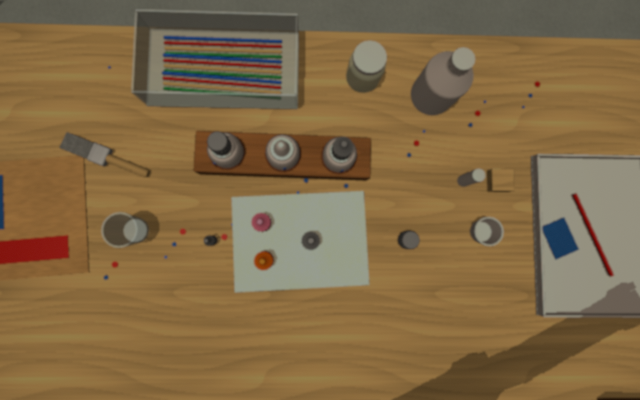

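Candidates for the wide nozzle: grey at scene (320,195) and top (311,240), orange (372,191), pink (368,217), flat cap (230,180), slim nozzle (427,216). I choose the grey one at about (0.462,-0.005). I'll move above it at a safe height and check from there.

step_arm --deltas '[[65,[50,-58,0],[0,0,0]],[65,[420,-488,0],[0,0,0]],[65,[420,-488,0],[0,0,0]],[65,[420,-488,0],[0,0,0]],[65,[420,-488,0],[0,0,0]],[65,[420,-488,0],[0,0,0]],[65,[420,-488,0],[0,0,0]],[65,[420,-488,0],[0,0,0]],[65,[420,-488,0],[0,0,0]],[65,[420,-488,0],[0,0,0]],[65,[420,-488,0],[0,0,0]],[65,[420,-488,0],[0,0,0]],[65,[420,-488,0],[0,0,0]],[65,[420,-488,0],[0,0,0]],[65,[420,-488,0],[0,0,0]],[65,[420,-488,0],[0,0,0]],[65,[420,-488,0],[0,0,0]],[65,[420,-488,0],[0,0,0]]]'

```text
time_s: 2.65
position: [0.4595, -0.0087, 0.2313]
orientation: [3.078, 0.624, -0.0]
force: [0.1, 0.5, 0.2]
opening: 0.0653
grip_force: 0.0
```

```bash
cat > look.py <<'E'
from h import *
import sys
Z=dict(nozzle_mid=.032,seat=.105)
c=optics.camera("wrist");save(c,sys.argv[1]);print(np.round(c["position"],3))
s=env.get_state();Rt=R.from_rotvec(s["orientation"]).as_matrix();p=np.array(s["position"])
print(s["time_s"],p.round(4),Rt.round(3).tolist(),np.round(s["force"],1),s["opening"],s["grip_force"],np.round(s["joint_positions"],2))
for t in Z:
    for r in optics.landmark_of(t,"wrist")[:3]:
        X=onz(c,r["position"],Z[t]);print(t,np.round(r["position"],1),round(r["confidence"],2),X.round(4),"tool mm",(Rt.T@(X-p)*1e3).round(1))
    for r in optics.masks_of(t,"wrist")[:2]:
        m=r["pixels"];ys,xs=np.where(m);print(" mask",xs.min(),xs.max(),ys.min(),ys.max(),round(r["confidence"],2))
E
python3 look.py w1.png
```

```text
[0.52  0.016 0.374]
2.7 [ 0.4595 -0.0085  0.2313] [[0.921, 0.39, -0.0], [0.39, -0.921, -0.0], [-0.0, 0.0, -1.0]] [-0.5  1.2  0.3] 0.0650251165399956 0.0 [ 0.36  0.15 -0.48  2.    0.08  1.01 -1.32]
nozzle_mid [216.9 184. ] 0.89 [0.4152 0.0956 0.032 ] tool mm [  -0.2 -113.2  199.3]
nozzle_mid [235.8 108.4] 0.85 [0.4968 0.1022 0.032 ] tool mm [ 77.5 -87.4 199.3]
nozzle_mid [316.8 178.9] 0.84 [ 0.4622 -0.0011  0.032 ] tool mm [  5.4  -5.8 199.3]
 mask 299 337 160 201 0.92
 mask 212 260 84 127 0.8
 mask 313 356 0 8 0.68
```

View pics/w1.png

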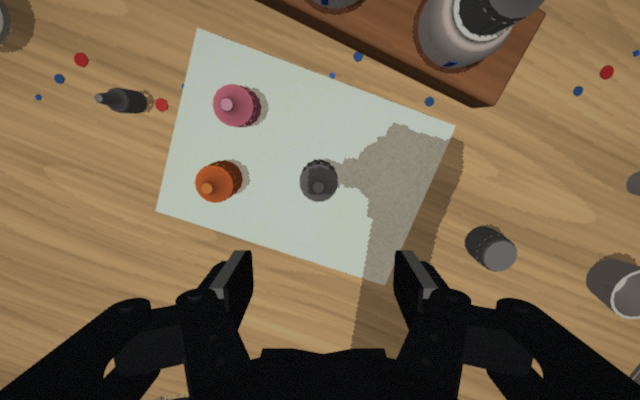

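The wrist view shows the grey ribbed nozzle with its spout at (318,180). Orange is at (217,183), pink at (236,106), slim at (125,100), flat cap at (492,248). The choice holds, so I descend for a near check.

step_arm --deltas '[[65,[5,-5,50],[0,0,0]],[65,[5,-5,90],[0,0,0]],[65,[5,-5,115],[0,0,0]],[65,[5,-5,115],[0,0,0]],[65,[5,-5,115],[0,0,0]],[65,[5,-5,115],[0,0,0]]]'

```text
time_s: 3.5
position: [0.4638, -0.0007, 0.1179]
orientation: [3.077, 0.628, 0.005]
force: [-0.0, 0.7, -0.1]
opening: 0.0649
grip_force: 0.0
```

```bash
python3 look.py w2.png
```

```text
[0.524 0.024 0.26 ]
3.55 [ 0.4638 -0.0008  0.118 ] [[0.92, 0.392, 0.004], [0.392, -0.92, -0.0], [0.003, 0.002, -1.0]] [ 0.1  0.6 -0.3] 0.06470235441265852 0.0 [ 0.3   0.31 -0.46  2.12  0.2   0.75 -1.45]
nozzle_mid [199.9 110. ] 0.87 [0.4982 0.1038 0.032 ] tool mm [ 72.4 -82.9  86.1]
nozzle_mid [175.5 220.5] 0.68 [0.4162 0.0968 0.032 ] tool mm [  -5.9 -108.5   85.8]
nozzle_mid [323.9 214.4] 0.59 [ 0.4636 -0.0024  0.032 ] tool mm [-1.1  1.2 86. ]
 mask 295 351 185 248 0.73
 mask 142 215 186 249 0.64
```

View pics/w2.png

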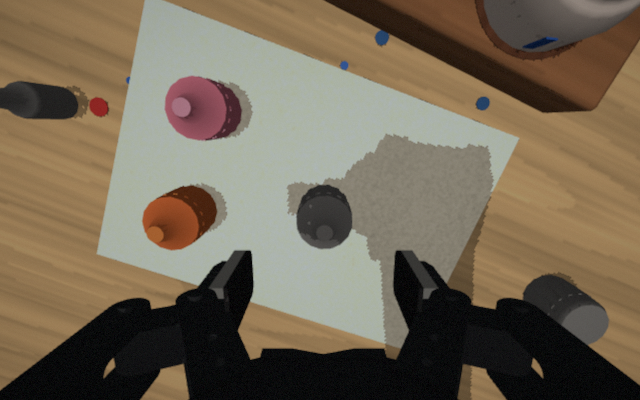

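The close view shows the grey nozzle centred between the fingers at (324,215), with pink and orange well clear. I'll descend and grip.

step_arm --deltas '[[65,[-1,1,40],[0,0,0]],[65,[-1,1,75],[0,0,0]],[65,[-1,1,100],[0,0,0]],[65,[-1,1,111],[0,0,0]],[65,[-1,1,111],[0,0,0]],[65,[-1,1,111],[0,0,0]],[65,[-1,1,111],[0,0,0]],[30,[-1,1,111],[0,0,0]],[30,[-1,1,111],[0,0,0]],[30,[-1,1,111],[0,0,0]],[30,[-1,1,111],[0,0,0]],[30,[-1,1,111],[0,0,0]],[30,[-1,1,111],[0,0,0]],[30,[-1,1,111],[0,0,0]]]'

```text
time_s: 5.15
position: [0.4626, -0.0022, 0.0065]
orientation: [3.077, 0.628, 0.003]
force: [-1.3, -0.2, 7.8]
opening: 0.04
grip_force: 59.7
```

step_arm --deltas '[[30,[0,0,-20],[0,0,0]],[30,[0,0,-65],[0,0,0]],[30,[0,0,-110],[0,0,0]],[30,[0,0,-155],[0,0,0]],[30,[0,0,-200],[0,0,0]],[30,[0,0,-235],[0,0,0]],[30,[0,0,-235],[0,0,0]],[30,[0,0,-235],[0,0,0]],[30,[0,0,-235],[0,0,0]]]'

```text
time_s: 6.05
position: [0.4608, -0.0023, 0.2392]
orientation: [-3.078, -0.628, 0.004]
force: [-0.4, -0.0, -0.9]
opening: 0.0398
grip_force: 60.5
```

```bash
python3 - <<'E'
from h import *
s=env.get_state();p=np.array(s["position"]);Rt=R.from_rotvec(s["orientation"]).as_matrix()
print(p,Rt.round(4).tolist(),s["opening"],np.round(s["force"],1))
obs={"nozzle_mid":[],"seat":[]}
for n in("scene","top","wrist"):
    c=optics.camera(n)
    for t in obs:
        rs=optics.landmark_of(t,n)
        for r in rs[:4]:
            q=np.array(r["position"]);print(n,t,q.round(1),round(r["confidence"],2),np.round(onz(c,q,.105),4) if t=="seat" else proj(c,p+[0,0,.0255]).round(1))
        if t=="seat" and rs: obs[t].append((c,rs[0]["position"]))
        if t=="nozzle_mid":
            e=proj(c,p+[0,0,.0255]);rs=[r for r in rs if np.linalg.norm(np.array(r["position"])-e)<25]
            if rs: obs[t].append((c,rs[0]["position"]))
for t in obs:
    if len(obs[t])>1:print(t,len(obs[t]),tri(obs[t]).round(4))
E
```

```text
[ 0.46075322 -0.00231848  0.23920634] [[0.92, 0.392, -0.0023], [0.392, -0.92, -0.0002], [-0.0022, -0.0007, -1.0]] 0.039771453909444365 [-0.4 -0.  -0.9]
scene nozzle_mid [367.3 217.1] 0.82 [323.7  87.9]
scene nozzle_mid [323.   86.7] 0.69 [323.7  87.9]
scene nozzle_mid [370.9 191.9] 0.57 [323.7  87.9]
scene seat [324.9 235.6] 0.69 [0.6453 0.058  0.105 ]
top nozzle_mid [258.7 223. ] 0.65 [311.7 241.4]
top nozzle_mid [265.3 257.7] 0.43 [311.7 241.4]
top seat [280.2 146.8] 0.57 [0.6484 0.0603 0.105 ]
wrist nozzle_mid [323.6 292.3] 0.96 [321.1 290.5]
wrist nozzle_mid [225.4 186. ] 0.82 [321.1 290.5]
wrist nozzle_mid [244.2 110. ] 0.6 [321.1 290.5]
wrist seat [493.  249.7] 0.5 [ 0.478  -0.1658  0.105 ]
nozzle_mid 2 [ 0.4617 -0.0032  0.2671]
seat 3 [0.5983 0.0207 0.2008]
```

step_arm --deltas '[[30,[45,5,0],[0,0,0]],[30,[90,10,0],[0,0,0]],[30,[125,15,0],[0,0,0]],[30,[125,15,0],[0,0,0]],[30,[125,15,0],[0,0,0]],[30,[125,15,0],[0,0,0]],[30,[125,15,0],[0,0,0]]]'

```text
time_s: 7.2
position: [0.5817, 0.0325, 0.2405]
orientation: [3.077, 0.628, -0.001]
force: [0.0, 0.5, -1.1]
opening: 0.0397
grip_force: 60.5
```

```bash
python3 look.py w3.png; python3 - <<'E'
from h import *
for n in("scene","top"):
    c=optics.camera(n)
    for r in optics.landmark_of("seat",n)[:2]:print(n,r["position"],r["confidence"],onz(c,r["position"],.105).round(4))
    # bare-neck tip: brightest blob check
E
```

```text
[0.642 0.058 0.383]
7.25 [0.5819 0.0325 0.2407] [[0.92, 0.391, 0.0], [0.391, -0.92, -0.001], [-0.0, 0.001, -1.0]] [ 0.6 -0.8 -0. ] 0.03987789572778838 60.5136489495635 [ 0.26  0.35 -0.5   1.73  0.19  1.11 -1.47]
nozzle_mid [237.  224.7] 0.81 [0.4984 0.1028 0.032 ] tool mm [-49.3 -97.6 208.6]
nozzle_mid [220.3 288. ] 0.78 [0.4145 0.095  0.032 ] tool mm [-129.6 -123.2  208.6]
nozzle_mid [322.6 291.3] 0.72 [ 0.4588 -0.0203  0.032 ] tool mm [-1.339e+02  2.000e-01  2.087e+02]
 mask 200 240 261 299 0.72
 mask 270 374 223 353 0.6
seat [323.5 119.3] 0.9 [0.6434 0.0576 0.105 ] tool mm [ 66.5   0.9 135.7]
 mask 285 362 77 156 0.58
scene [322.4, 234.8] 0.81 [0.6449 0.0537 0.105 ]
```

View pics/w3.png

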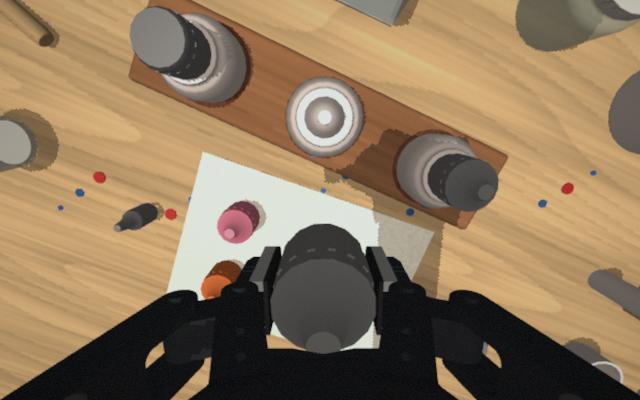

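The wrist view shows the bare neck at (324,117) straight under the camera, between the two capped bottles at (190,55) and (448,178). The held nozzle is upright at (323,285). I'll refine the neck centre from its tip and ring.

```bash
python3 - <<'E'
from h import *
s=env.get_state();p=np.array(s["position"]);Rt=R.from_rotvec(s["orientation"]).as_matrix()
c=optics.camera("wrist");g=cv2.cvtColor(c["img"],cv2.COLOR_RGB2GRAY)
print("nozzle expected",proj(c,p+[0,0,.0255]).round(1),[np.round(r["position"],1) for r in optics.landmark_of("nozzle_mid","wrist")[:4]])
m=[r["pixels"] for r in optics.masks_of("seat","wrist")[:1]]
roi=np.zeros_like(g);roi[70:165,280:370]=1
for th in (235,215,200,185):
    n,l,st,ce=cv2.connectedComponentsWithStats(((g>th)&(roi>0)).astype(np.uint8))
    for i in range(1,n):
        if st[i,4]>40:print(th,st[i],ce[i].round(1))
for X,n in(([324.5,117],.139),([324,117],.105)):pass
for q,z in(((324,117),.139),((324,117.5),.105),((324,117.5),.131)):
    X=onz(c,q,z);print(z,X.round(4),(Rt.T@(X-p)*1e3).round(1))
cv2.imwrite("pics/n.png",cv2.resize(c["img"][60:170,270:380,::-1],None,fx=5,fy=5,interpolation=cv2.INTER_CUBIC))
E
```

```text
nozzle expected [321.3 289.1] [array([324.3, 289.1]), array([234.7, 223. ])]
215 [ 297   90   55   57 1024] [324.1 117.7]
215 [318 112  13  13 132] [324.5 118.2]
200 [293  88  20  47  96] [297.9 108.9]
200 [ 297   90   56   57 1116] [324.  117.6]
200 [318 112  14  14 155] [324.4 118.3]
185 [ 291   84   64   68 1712] [320.9 116.3]
185 [316 111  16  15 199] [323.6 117.8]
0.139 [0.6459 0.0585 0.139 ] [ 68.1   1.3 101.4]
0.105 [0.6459 0.0584 0.105 ] [ 68.1   1.4 135.4]
0.131 [0.6456 0.0584 0.131 ] [ 67.8   1.3 109.4]
```

View pics/n.png

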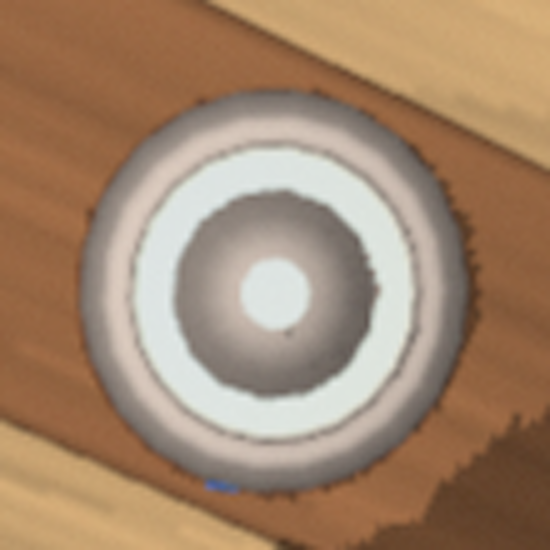

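The crop shows concentric rings, with the tip centred near image pixel (324.5,118). The shift needed is about 67.5 mm in x and 1 mm in y. I'll go over the neck and lower to just above first contact.

step_arm --deltas '[[30,[40,1,0],[0,0,0]],[30,[67.5,1,0],[0,0,0]],[30,[67.5,1,0],[0,0,0]],[30,[67.5,1,0],[0,0,0]],[30,[67.5,1,30],[0,0,0]],[30,[67.5,1,60],[0,0,0]],[30,[67.5,1,80],[0,0,0]],[30,[67.5,1,95],[0,0,0]],[30,[67.5,1,105],[0,0,0]],[30,[67.5,1,108],[0,0,0]],[30,[67.5,1,108],[0,0,0]],[30,[67.5,1,108],[0,0,0]]]'

```text
time_s: 9.0
position: [0.6457, 0.0587, 0.1333]
orientation: [3.078, 0.628, 0.002]
force: [-0.4, 0.2, -0.1]
opening: 0.0398
grip_force: 60.5
```

step_arm --deltas '[[30,[0,0,3],[0,0,0]],[30,[0,0,6],[0,0,0]],[30,[0,0,8],[0,0,0]],[30,[0,0,10],[0,0,0]],[30,[0,0,12],[0,0,0]],[30,[0,0,12],[0,0,0]],[30,[0,0,12],[0,0,0]]]'

```text
time_s: 9.7
position: [0.6462, 0.0588, 0.1207]
orientation: [-3.078, -0.629, -0.004]
force: [3.8, 1.0, 1.6]
opening: 0.0393
grip_force: 60.7
```

step_arm --deltas '[[30,[0.5,0,2],[0,0,0]],[30,[0.5,0,4],[0,0,0]],[30,[0.5,0,6],[0,0,0]],[30,[0.5,0,6],[0,0,0]],[30,[0.5,0,6],[0,0,0]]]'

```text
time_s: 10.2
position: [0.6464, 0.0589, 0.1149]
orientation: [3.078, 0.628, 0.003]
force: [2.9, 1.0, 6.1]
opening: 0.0396
grip_force: 61.1
```

step_arm --deltas '[[30,[0.5,0,1.5],[0,0,0]],[30,[0.5,0,3],[0,0,0]],[30,[0.5,0,4],[0,0,0]],[30,[0.5,0,4],[0,0,0]],[30,[0.5,0,4],[0,0,0]]]'

```text
time_s: 10.7
position: [0.6468, 0.0591, 0.1116]
orientation: [3.078, 0.628, 0.003]
force: [1.5, -0.1, 9.3]
opening: 0.0397
grip_force: 61.5
```

step_arm --deltas '[[30,[0,0,1],[0,0,0]],[30,[0,0,2],[0,0,0]],[30,[0,0,2],[0,0,0]],[30,[0,0,2],[0,0,0]]]'

```text
time_s: 11.1
position: [0.6469, 0.0591, 0.1115]
orientation: [3.077, 0.628, 0.003]
force: [-1.3, -0.7, 19.4]
opening: 0.0395
grip_force: 62.3
```

step_arm --deltas '[[30,[0,0,1],[0,0,0]],[30,[0,0,2.5],[0,0,0]],[30,[0,0,2.5],[0,0,0]],[30,[0,0,2.5],[0,0,0]]]'

```text
time_s: 11.5
position: [0.6469, 0.0591, 0.1115]
orientation: [3.076, 0.627, 0.004]
force: [-7.2, -1.8, 30.3]
opening: 0.0397
grip_force: 63.5
```

Hard stop confirmed: 30 N with no further travel. I'll ease off the load, release and go up.

step_arm --deltas '[[30,[0,0,-2],[0,0,0]],[30,[0,0,-4],[0,0,0]],[30,[0,0,-4],[0,0,0]],[68,[0,0,-4],[0,0,0]],[68,[0,0,-4],[0,0,0]],[68,[0,0,-4],[0,0,0]],[68,[0,0,-4],[0,0,0]],[68,[0,0,-4],[0,0,0]],[68,[0,0,-4],[0,0,0]]]'

```text
time_s: 12.4
position: [0.6459, 0.0589, 0.1096]
orientation: [3.078, 0.628, -0.001]
force: [0.4, 0.3, 0.6]
opening: 0.0683
grip_force: 0.0
```

step_arm --deltas '[[68,[0,0,-20],[0,0,0]],[68,[0,0,-50],[0,0,0]],[68,[0,0,-90],[0,0,0]],[68,[0,0,-130],[0,0,0]],[68,[-40,0,-130],[0,0,0]],[68,[-70,0,-130],[0,0,0]],[68,[-70,0,-130],[0,0,0]],[68,[-70,0,-130],[0,0,0]]]'

```text
time_s: 13.2
position: [0.5817, 0.0312, 0.2402]
orientation: [3.078, 0.627, 0.001]
force: [-0.8, 0.7, 0.3]
opening: 0.0683
grip_force: 0.0
```

```bash
python3 look.py w4.png; python3 - <<'E'
from h import *
c=optics.camera("scene");cv2.imwrite("pics/s4.png",cv2.resize(c["img"][140:330,190:460,::-1],None,fx=2.8,fy=2.8,interpolation=cv2.INTER_CUBIC))
for X in([.6465,.059,.137],[.6465,.059,.151]):print(proj(c,X).round(1))
for r in optics.landmark_of("nozzle_mid","scene"):print(np.round(r["position"],1),r["confidence"])
E
```

```text
[0.642 0.056 0.383]
13.25 [0.5823 0.0317 0.2401] [[0.92, 0.392, 0.001], [0.392, -0.92, 0.0], [0.001, 0.0, -1.0]] [-0.1 -0.1 -0.3] 0.06823911923417432 0.0 [ 0.27  0.36 -0.51  1.73  0.19  1.11 -1.47]
nozzle_mid [324.4 114.5] 0.62 [0.6488 0.0575 0.032 ] tool mm [ 71.1   2.4 208.2]
nozzle_mid [233.1 224.3] 0.58 [0.4974 0.1059 0.032 ] tool mm [ -49.2 -101.5  208.1]
 mask 294 351 87 145 0.88
 mask 216 257 202 243 0.74
 mask 284 361 77 157 0.85
[325.8 221.5]
[326.1 214.7]
[325.3 220.5] 0.96
[372.7 194.8] 0.96
[368.1 217.9] 0.57
```

View pics/s4.png

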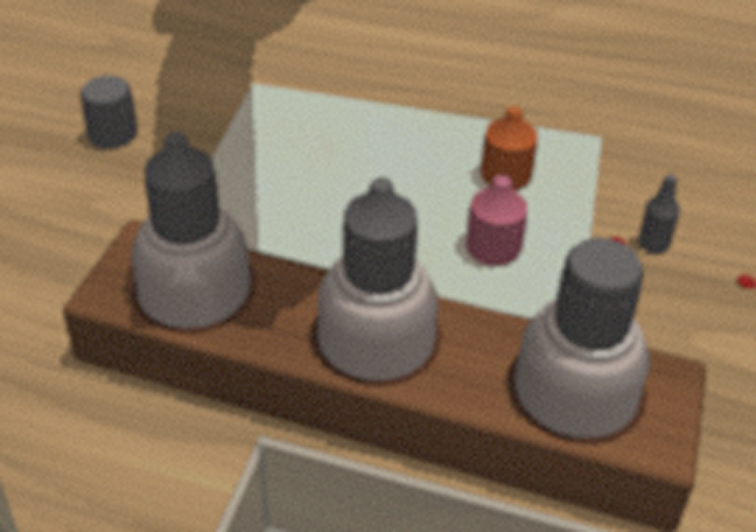

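The nozzle sits upright against the middle bottle's shoulder, crop (380,240). Its midpoint is detected at scene pixel (325,220.5), where (326,221.5) is expected. The cap, slim nozzle and look-alikes are where they were.

```bash
python3 -c "
from workcell import env
print(env.hand_in())"
```

```text
the job is handed in; nothing more can be done
None
```

The wide nozzle is pressed fully home on the open middle bottle: it reached a hard stop, confirmed at 30 N, and stayed on after release. The flat cap, slim nozzle and look-alikes were not moved, and the job was handed in at about 13 s.

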